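Clamp the tongs rest with the torque-limiting knob

TASK

Mount the tongs rest in the worktop clamp: slide its flat steel tongue fully home under the clamp foot, against the stop. Then turn the clamp's black knob clockwise until you feel its torque limiter slip on the clamped tongue, stop there at once, before it drives solid again and overtightens, and let go. Leave the serving tongs, the sugar stick and the kitchen timer where they are.

Things in the scene. Friction and masses are not known exactly. Their poses are not given: they have to be found in the camera images.
- clamp: Grey C-shaped worktop clamp on a steel base plate, fixed. Origin on the worktop below the vertical screw axis, x = direction in which the tongue slides in, z up. Plate 180 x 72 x 8 mm, x = -130 to +50 mm. Grey column behind the jaw and arm over it: arm x = -18 to +46 mm, 36 mm wide, underside z = 54, top 78 mm.
- jaw (a point): Point on the plate's top (8 mm above the worktop) below the screw axis; axes as the clamp's. Two dark guide rails 10 mm high stand on the plate: 33 mm apart (inside) from x = -35 to +14 mm, flaring to about 55 mm apart at x = -87 mm.
- stop (a point): Middle of the dark stop face that ends the jaw, 14 mm behind the screw axis (+x), 14 mm above the worktop. The tongue's nose is home when it touches here.
- foot: Brass clamp foot, 22 mm across; origin at the centre of its underside. It starts 2 to 3 mm above the top of a tongue lying on the plate (plate 8 mm + tongue 12 mm) and goes down 1.9 mm per radian of screw turn.
- knob_grip (a point): On the axis of the black fluted knob, 118 mm above the worktop; turns with the knob, does not rise or fall. Knob 36 mm across, z = 94 to 134 mm. Clockwise from above tightens, in 1 to 4 strokes with regrasping. First up to 1.5 rad of free play (amount unknown, under 0.02 N m), then the screw turns at about 0.2 N m (0.12 when paused). It holds by itself when released.
- knob_top (a point): Middle of the knob's top (steel disc, red mark). Feel: the knob twists springily, 2 N m per rad. Once the foot presses, torque climbs over some 0.7 rad to 0.40 N m (0.36 when paused), then stays level while the limiter slips; foot force is then about 100 N. After 0.3 rad of slip in all, the knob drives the screw solid: torque climbs on and the foot overtightens (over 125 N).
- tongs_rest: Loose tongs rest, 0.28 kg: flat steel tongue 30 mm wide, 12 mm thick, from x = -22 to +109 mm, nose corners rounded 8 mm, with a short post at the origin that carries a red cradle bar along x. Origin on the underside below the post, x towards the free end (nose) of the tongue, z up. Fully home, the origin is 95 mm in front (-x) of the clamp's axis, resting on the plate.
- rest_grip (a point): Grip point of the rest, 53 mm above its underside: the red bar, 14 mm thick (y), 70 mm long (x), z = 44 to 58 mm, with upturned ends (to z = 71 mm) beyond 26 mm either side.
- rest_nose (a point): Middle of the nose end face of the tongue, 6 mm above its underside.
- serving_tongs: Loose serving tongs with red grips, 220 mm long; leave alone.
- sugar_stick_0: Loose white sugar stick, 104 mm long; leave alone.
- kitchen_timer: Loose red and white kitchen timer, 68 mm across, 53 mm high; leave alone.

How it is judged (in metres and radians):
On the way, in this order (a step that is already met when the one before it is completed fails the run):
1. the tongue lies home in the jaw, not yet clamped (x of rest_nose in the frame of clamp above 0.011 m and z of rest_nose in the frame of clamp below 0.0175 m and angle between the x axis of tongs_rest and the x axis of clamp, either way round below 0.08 rad and angle between tongs_rest's own z axis and vertical below 0.06 rad and contact force between foot and tongs_rest below 5 N), for 0.2 s.
2. the limiter's slip force is reached on the home tongue (x of rest_nose in the frame of clamp above 0.011 m and z of rest_nose in the frame of clamp below 0.0175 m and angle between the x axis of tongs_rest and the x axis of clamp, either way round below 0.08 rad and angle between tongs_rest's own z axis and vertical below 0.06 rad and contact force between foot and tongs_rest above 85 N), for 0.2 s.
At the end, for the whole second after the job is handed in: The rest is released and at rest, level (within 0.06 rad), its nose within 3 mm of the stop and in line with the clamp (within 0.08 rad), lying on the plate, and the foot presses on it with more than 85 N (the limiter slips at about 100 N) and less than 125 N (all of step 2 and contact force between foot and tongs_rest below 125 N and linear speed of tongs_rest below 0.01 m/s); the robot touches nothing.
It fails at once if the foot overtightens on the rest (over 125 N) (contact force between foot and tongs_rest above 125 N).
It fails at once if serving tongs, sugar stick or timer moved by more than 20 mm (distance of any of serving_tongs, sugar_stick_0, kitchen_timer from where it was at the start of the episode above 0.02 m).
It also fails if it takes over 72 s, if anything falls off the work surface, if the arm or the gripper's body presses on something with over 40 N, if the wrist force passes 120 N, or if a joint passes its speed limit or range.

ROBOT

A 7-joint arm with a two-finger parallel gripper is mounted at the origin on a cart in front of the work surface, level with it; the furniture and walls round the work are solid. World frame = base frame: x ahead of the robot, y to its left, z up, the work surface at z = 0. Lengths are in m, angles in degrees, forces in N, time in s.
With the tool pointing down it reaches from about 0.425 to 0.875 m from the base axis. Payload 4.7 kg.
Tool frame: the origin (TCP) lies between the finger pads; the fingertips stand env.tip_reach ahead of it and the grasp point (between the pads) lies 2 mm behind it (env.tip_reach is the distance from the TCP to the fingertips, in m); z points along the fingers, y is the line along which they close (so a half turn about z gives the same grasp; the last joint's range is limited). The gripper opens to 87 mm and grips with 3 to 60 N. Pads are 19 mm wide; open, the fingers measure 117 mm over their backs; the gripper's body (75 mm by 190 mm) begins 51 mm behind the grasp point.
Start: joints at [64.463, 18.392, -4.016, 83.108, 1.295, 78.541, -3.26], TCP at [0.288, -0.583, 0.24] pointing down, gripper open.
Joint ranges: [-163.93, 163.93], [-17.29, 119.83], [-79.2, 71.16], [3.27, 140.29], [-89.18, 269.18], [5.43, 117.66], [-154.24, 154.24]. Speed limits (degrees/s): [147.25, 147.25, 180, 180, 180, 180, 180].

INTERFACE

Orientations are given as [roll, pitch, yaw] about the fixed x, y, z axes, in that order (R = Rz(yaw) Ry(pitch) Rx(roll)).
In Python, from cell import env, read_camera gives the robot as it stands. The module is installed in compiled form; this text tells all that it offers.
- The arm moves only by the shell command python3 -m handwheel 'ROWS' [FORCE]. ROWS is a JSON list that holds a single list of rows (three levels of brackets), with 1 to 8 rows, each of 5 numbers: dx, dy, dz in parts of the range, where 1.0 means 0.6 m, then a turn about the tool's z in shares of 180 degrees (1.0 is 180 degrees), then the finger opening in m; each row is the pose to reach, as a shift and turn from the pose commanded when the command began, along the tool's axes at that moment; what a row does not reach only later rows make up. A row lasts 1/12 s, in which the tool goes at most 0.0417 m and 7.16 degrees, less where a joint would pass 70% of its speed; a pose out of reach is approached as far as the arm can. The fingers move at their own pace and stop on an object; FORCE is the grip in N (left out, the last holds). Time passes only in rows, so rows that do not move let the fingers close. It prints the time, the measured TCP pose, the force, the opening and the grip force at its end. No shift or turn number may pass 1 either way. Input that does not fit is refused with a message, and nothing moves.
- env.get_obs(): the state, without advancing time (a new reading comes with each control period).
- read_camera(name): name is "scene" or "top" or "wrist"; returns a dict with "color" (480x640x3 uint8, blue, green, red), "fx", "fy", "cx", "cy" (pixels), "dist" ([k1, k2, p1, p2, k3] as OpenCV has them; the pictures are not rectified), "world_from_camera" (4x4, takes a point from camera to world coordinates). Camera axes: x right, y down, z forward; pixel columns grow to the right and rows downward; lengths in m; the calibration is good to about 2 mm. A picture is of the moment at which its call begins. There is no depth.
- env.sign_off(): hands the job in; it is judged then, once.
The state is a dict: "time_s": time; "qpos": joint angles; "joint_velocities": joint speeds; "effort": joint torques, N m; "tool_pos": TCP position; "tool_rot": TCP orientation; "force": force on the tool from outside, world axes, zero at the start; "wrist_torque": the same for the moment, N m; "grip_width": finger opening in m; "grasp_force": force on a finger pad.
Only numpy, scipy, OpenCV 4.12 (cv2) and the standard library are available. Lean on these libraries where they do the work, as an engineer would, in place of code of your own. Each camera call takes 0.05 s, during which the arm holds its last target. There are 200 camera calls.

## Working session

There is one attempt and no reset: what is moved stays moved. The work goes in short steps, Python scripts to look and compute and a shell command to move; the robot and the scene stay as the last step left them, time stands still between calls to the robot, and variables do not carry over. Pictures are saved under pics/ and viewed, at most 10 in all, crops included, and the job is handed in when it is done.

```bash
mkdir -p pics; python3 - <<'E'
from cell import env, read_camera
import cv2,numpy as np
o=env.get_obs();print({k:np.round(v,3) for k,v in o.items()},env.tip_reach)
for n in("scene","top"):
    c=read_camera(n);cv2.imwrite(f"pics/{n}0.png",c["color"]);print(n,c["fx"],c["cx"],c["cy"],c["dist"],np.round(c["world_from_camera"],3).tolist())
E
```

```text
{'time_s': np.float64(0.0), 'qpos': array([64.462, 18.437, -4.014, 83.177,  1.295, 78.54 , -3.262]), 'joint_velocities': array([-0.012,  0.039,  0.049, -0.041, -0.042, -0.067,  0.015]), 'effort': array([ 0.0000e+00, -4.9129e+01, -4.0400e-01, -3.1253e+01, -6.4000e-02,
        4.4000e-02,  0.0000e+00]), 'tool_pos': array([ 0.288, -0.582,  0.238]), 'tool_rot': array([-1.79891e+02,  6.00000e-03,  2.63440e+01]), 'force': array([0.236, 0.088, 0.153]), 'wrist_torque': array([-0.03 ,  0.044,  0.03 ]), 'grasp_force': np.float64(0.0), 'grip_width': np.float64(0.087)} 0.017
scene 593.9386392377388 317.22967396040895 238.1131809613679 [-0.01539185  0.          0.          0.          0.        ] [[0.904, -0.212, 0.371, -0.009], [-0.427, -0.472, 0.771, -1.15], [0.011, -0.856, -0.517, 0.905], [0.0, 0.0, 0.0, 1.0]]
top 514.5364445462607 332.090210039422 249.67334060250954 [-0.04463641  0.          0.          0.          0.        ] [[0.021, -0.991, 0.13, 0.427], [-1.0, -0.023, -0.012, 0.045], [0.015, -0.13, -0.991, 1.2], [0.0, 0.0, 0.0, 1.0]]
```

View pics/scene0.png

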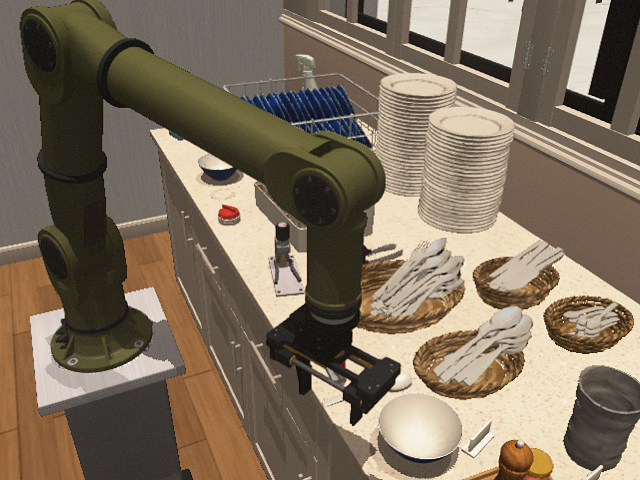

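View pics/top0.png

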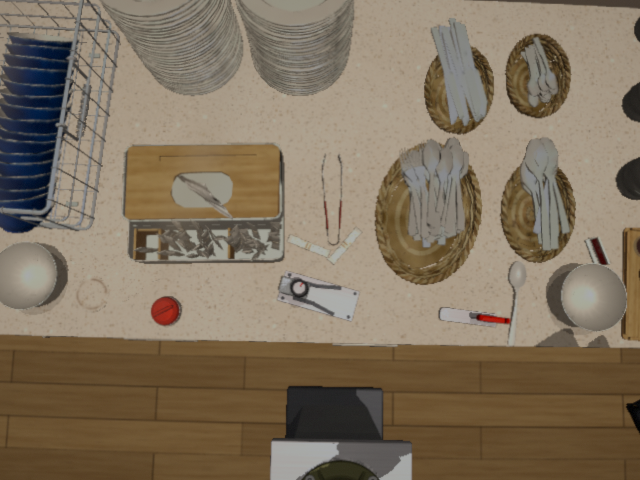

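The scene view shows the clamp at about (285,260) with its black knob at (282,230), and the arm above the rest. In the top view, the clamp plate spans (283,272)–(357,318) with the knob near (299,288). The rest lies at (440–510, 317) with its nose to the left, and a spoon lies at (513,265–345). The sticks are at (325,243), the tongs at (335,200) and the timer at (165,310).

```bash
cat > h.py <<'E'
from cell import env, read_camera
import cv2,numpy as np
def ray(c,px):
    K=np.array([[c["fx"],0,c["cx"]],[0,c["fy"],c["cy"]],[0,0,1]])
    p=cv2.undistortPoints(np.array(px,float).reshape(-1,1,2),K,np.array(c["dist"])).reshape(-1,2)
    T=np.array(c["world_from_camera"]);d=np.c_[p,np.ones(len(p))]@T[:3,:3].T
    return T[:3,3],d
def plane(c,px,z):
    o,d=ray(c,px);return o+d*((z-o[2])/d[:,2])[:,None]
def tri(c1,p1,c2,p2):
    o1,d1=ray(c1,[p1]);o2,d2=ray(c2,[p2]);A=np.c_[d1[0],-d2[0]]
    s=np.linalg.lstsq(A,o2-o1,rcond=None)[0];a=o1+s[0]*d1[0];b=o2+s[1]*d2[0]
    return (a+b)/2,np.linalg.norm(a-b)
def red(c,box):
    h=cv2.cvtColor(c["color"],cv2.COLOR_BGR2HSV);m=(((h[...,0]<8)|(h[...,0]>172))&(h[...,1]>150)&(h[...,2]>70)).astype(np.uint8)
    k=np.zeros_like(m);u0,v0,u1,v1=box;k[v0:v1,u0:u1]=m[v0:v1,u0:u1];return k
def tool(w):  # world xy(z) point -> tool-axis shift
    from scipy.spatial.transform import Rotation as R
    o=env.get_obs();return R.from_euler("xyz",o["tool_rot"],degrees=True).as_matrix().T@(np.array(w)-o["tool_pos"])
E
python3 - <<'E'
from h import *
c=read_camera("top");m=red(c,(430,290,530,340))
v,u=np.nonzero(m);print(u.min(),u.max(),v.mean(),cv2.minAreaRect(np.c_[u,v].astype(np.float32)))
print(plane(c,[[u.min(),v[u==u.min()].mean()],[u.max(),v[u==u.max()].mean()],[u.mean(),v.mean()]],.055).round(4))
print("nose",plane(c,[[440,315]],.012));print("clamp plate R",plane(c,[[357,291],[352,318]],.008));print("knob",plane(c,[[299,288]],.134))
a=cv2.resize(c["color"][255:345,260:540],None,fx=2.85,fy=2.85,interpolation=cv2.INTER_CUBIC);cv2.imwrite("pics/c1.png",a)
E
```

```text
478 509 318.87861271676303 ((493.6923828125, 318.9615478515625), (31.13271713256836, 5.705597877502441), 7.125016689300537)
[[ 0.4294 -0.2972  0.055 ]
 [ 0.4273 -0.3671  0.055 ]
 [ 0.4303 -0.3322  0.055 ]]
nose [[ 0.43702    -0.22163573  0.012     ]]
clamp plate R [[ 0.48840948 -0.0295305   0.008     ]
 [ 0.426127   -0.01898022  0.008     ]]
knob [[0.48542356 0.09848419 0.134     ]]
```

View pics/c1.png

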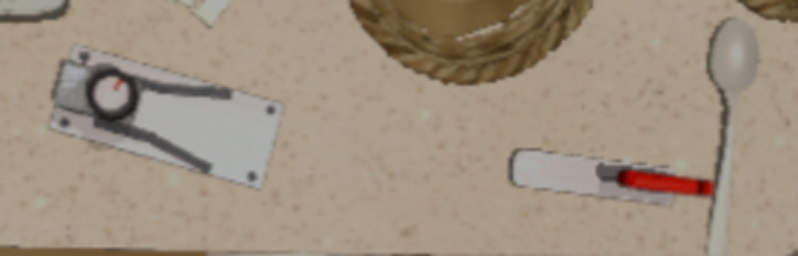

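The enlarged view confirms the rest's nose at left, its bar at right with the end close to the spoon handle, and the clamp opening to the right and turned about 14°. Next I move over the rest for a wrist view.

The rows are not in the units I measure in: shifts go in shares of 0.6 m and turns go in shares of 180 degrees. I convert before sending: 0.238 m / 0.6 = 0.3967, -0.161 m / 0.6 = -0.2683, -56 degrees / 180 = -0.3111.

```bash
python3 -m handwheel '[[[0.05,-0.0333,0,-0.0389,0.087],[0.1067,-0.0717,0,-0.0778,0.087],[0.1633,-0.11,0,-0.1167,0.087],[0.22,-0.1483,0,-0.1556,0.087],[0.2767,-0.1867,0,-0.1944,0.087],[0.3333,-0.225,0,-0.2333,0.087],[0.375,-0.2533,0,-0.2722,0.087],[0.3967,-0.2683,0,-0.3111,0.087]]]'
python3 - <<'E'
from h import *
c=read_camera("wrist");cv2.imwrite("pics/w1.png",c["color"]);print(np.round(c["world_from_camera"],3).tolist(),env.get_obs()["qpos"].round(1))
E
```

```text
time_s: 0.82
tool_pos: [0.4329, -0.3275, 0.2396]
tool_rot: [180.0, -0.1, 83.1]
force: [-0.6, 0.6, 0.6]
grip_width: 0.0869
grasp_force: 0.0
[[0.993, -0.116, -0.035, 0.443], [-0.121, -0.947, -0.298, -0.246], [0.001, 0.3, -0.954, 0.386], [0.0, 0.0, 0.0, 1.0]] [ 52.7   6.3 -19.8  97.9   2.   76.2  26. ]
```

View pics/w1.png

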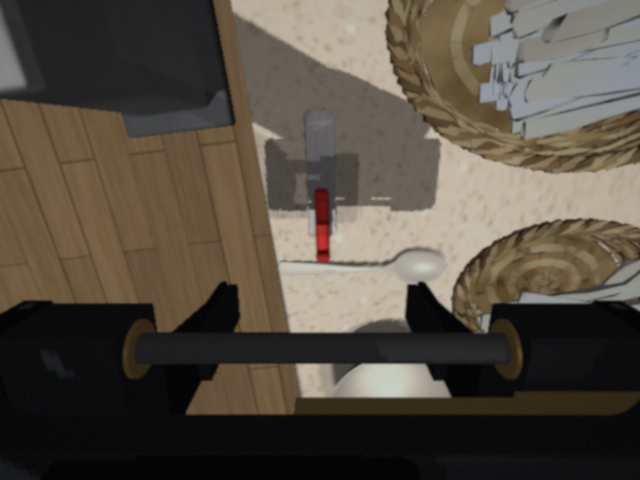

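The wrist view shows the red bar at (322, 188–262), the nose at (319,112) and the spoon handle at row 266, just behind the bar's end.

```bash
python3 - <<'E'
from h import *
c=read_camera("wrist");t=read_camera("top")
def ends(c,box,ax):
    v,u=np.nonzero(red(c,box));p=np.c_[u,v].astype(float)
    q=p[:,ax];lo=p[q<=q.min()+2].mean(0);hi=p[q>=q.max()-2].mean(0);return lo,hi,p.mean(0),len(p)
w=ends(c,(290,170,350,275),1);s=ends(t,(430,290,530,340),0)
print(w,s)
for i in range(3):print(tri(c,w[i],t,s[i]))
for z in(.058,.07):print(z,plane(c,w[:3],z).round(4).tolist(),plane(t,s[:3],z).round(4).tolist())
# nose & tongue from edges
print("nose",plane(c,[[319,110]],.012))
print(env.get_obs()["tool_pos"])
E
```

```text
(array([320.3030303 , 196.15151515]), array([320.68965517, 262.89655172]), array([320.45131579, 228.12763158]), 760) (array([480.2, 317.6]), array([507.875, 320.5  ]), array([493.84756098, 318.92073171]), 164)
(array([ 0.43425449, -0.30024623,  0.06003146]), np.float64(0.0035057472248376624))
(array([ 0.42806916, -0.3627955 ,  0.06631017]), np.float64(0.0045861611600863375))
(array([ 0.43108408, -0.33614054,  0.04353639]), np.float64(0.002002310615716268))
0.058 [[0.4359, -0.3002, 0.058], [0.4285, -0.3682, 0.058], [0.4324, -0.3318, 0.058]] [[0.4326, -0.3013, 0.058], [0.4272, -0.3635, 0.058], [0.4302, -0.3319, 0.058]]
0.07 [[0.4362, -0.2982, 0.07], [0.429, -0.3637, 0.07], [0.4328, -0.3286, 0.07]] [[0.4325, -0.2976, 0.07], [0.4272, -0.3592, 0.07], [0.4301, -0.328, 0.07]]
nose [[ 0.44362041 -0.22035889  0.012     ]]
[ 0.43081761 -0.33150901  0.23953759]
```

In the tool's units: 0.187 m / 0.6 = 0.3117, 0.175 m / 0.6 = 0.2917, -1 degrees / 180 = -0.0056.

```bash
python3 -m handwheel '[[[0,0.0017,0.0667,-0.0056,0.087],[0,0.0017,0.1333,-0.0056,0.087],[0,0.0017,0.2,-0.0056,0.087],[0,0.0017,0.25,-0.0056,0.087],[0,0.0017,0.2917,-0.0056,0.087],[0,0.0017,0.3117,-0.0056,0.087],[0,0.0017,0.3117,-0.0056,0.087]]]' && python3 -m handwheel '[[[0,0,0,0,0],[0,0,0,0,0],[0,0,0,0,0],[0,0,0,0,0],[0,0,0,0,0],[0,0,0,0,0],[0,0,0,0,0],[0,0,0,0,0]]]' 30; python3 - <<'E'
from h import *
o=env.get_obs();print(o["tool_pos"],o["tool_rot"],o["grip_width"],o["grasp_force"])
t=read_camera("top");cv2.imwrite("pics/t2.png",cv2.resize(t["color"][250:340,250:390],None,fx=5.5,fy=5.5,interpolation=cv2.INTER_CUBIC))
E
```

```text
time_s: 1.55
tool_pos: [0.4282, -0.333, 0.0494]
tool_rot: [-179.7, -0.2, 83.1]
force: [-0.7, -0.2, -0.2]
grip_width: 0.0868
grasp_force: 0.0
time_s: 2.22
tool_pos: [0.4313, -0.3328, 0.0528]
tool_rot: [180.0, 0.0, 83.4]
force: [-0.2, -0.4, 0.4]
grip_width: 0.0415
grasp_force: 0.0
[ 0.43132247 -0.33278935  0.05276383] [1.79988870e+02 1.85858792e-02 8.33507869e+01] 0.04147380944434772 0.0
```

View pics/t2.png

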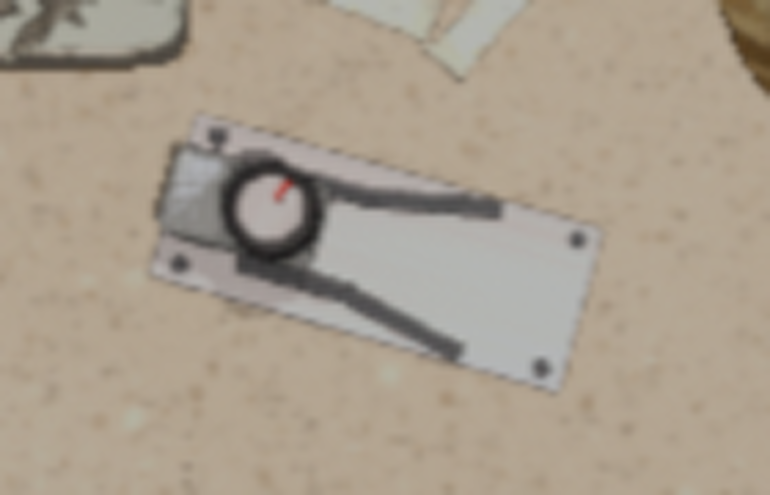

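The crop shows the plate corners at crop pixels (600,230), (560,392), (200,112) and (150,272), the knob's top at (272,208), and the rails.

```bash
python3 -m handwheel '[[[0,0,0,0,0],[0,0,0,0,0],[0,0,0,0,0],[0,0,0,0,0],[0,0,0,0,0],[0,0,0,0,0]]]' 30;python3 - <<'E'
from h import *
t=read_camera("top")
P=np.array([[600,230],[560,392],[200,112],[150,272],[272,208]])/5.5+250
c=plane(t,P[:4]-.4,.008)[:,:2];k=plane(t,P[4:]-.4,.134)[0,:2]
print(c.round(4),k.round(4))
near=c[:2].mean(0);far=c[2:].mean(0);d=far-near;print(np.linalg.norm(d),np.degrees(np.arctan2(d[1],d[0])),near+d/np.linalg.norm(d)*.13)
d=c[0]-c[1];print(np.degrees(np.arctan2(d[1],d[0]))+90,np.linalg.norm(d))
E
```

```text
time_s: 2.77
tool_pos: [0.4313, -0.3328, 0.0525]
tool_rot: [180.0, 0.0, 83.3]
force: [0.5, -0.3, -1.6]
grip_width: 0.0136
grasp_force: 29.9
[[ 0.4875 -0.0335]
 [ 0.4195 -0.0178]
 [ 0.5335  0.1363]
 [ 0.4657  0.1551]] [0.4866 0.0984]
0.17740097136829094 74.94024145838924 [0.48731281 0.0999275 ]
76.98704654221717 0.06977687747221756
```

In the tool's units: 0.212 m / 0.6 = 0.3533, -0.05 m / 0.6 = -0.0833, 8 degrees / 180 = 0.0444.

```bash
python3 -m handwheel '[[[0,0,-0.0333,0,0],[0,0,-0.0833,0,0],[0.0583,-0.0067,-0.0833,0.0056,0],[0.125,-0.015,-0.0833,0.0167,0],[0.1917,-0.0233,-0.0833,0.0278,0],[0.2583,-0.0317,-0.0833,0.0389,0],[0.3167,-0.0383,-0.0833,0.0444,0],[0.3533,-0.0433,-0.0833,0.0444,0]]]' && python3 -m handwheel '[[[0,0,0,0,0],[0,0,0,0,0]]]';python3 - <<'E'
from h import *
o=env.get_obs();print(o["tool_pos"],o["tool_rot"])
c=read_camera("wrist");cv2.imwrite("pics/w3.png",c["color"])
E
```

```text
time_s: 3.48
tool_pos: [0.429, -0.1149, 0.102]
tool_rot: [-179.9, -0.0, 75.5]
force: [0.5, -0.2, -3.1]
grip_width: 0.0138
grasp_force: 29.9
time_s: 3.65
tool_pos: [0.4295, -0.1179, 0.1022]
tool_rot: [-180.0, 0.1, 75.6]
force: [-0.6, -1.1, -2.3]
grip_width: 0.0139
grasp_force: 29.9
[ 0.42948315 -0.11791647  0.10222993] [-1.79955280e+02  5.29850969e-02  7.55543886e+01]
```

View pics/w3.png

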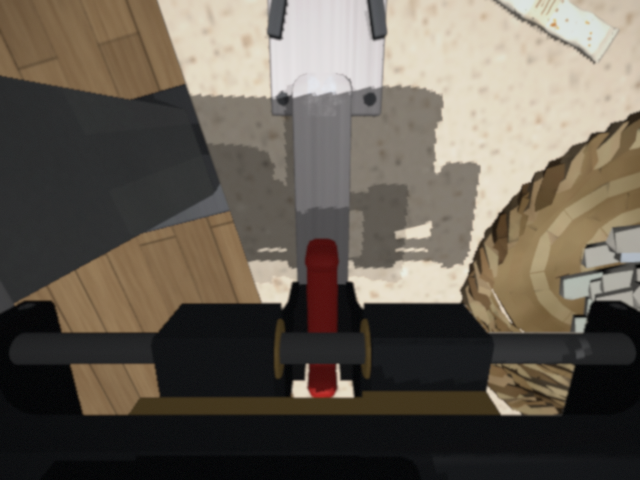

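The wrist view shows the held tongue with its nose at (322,75). The plate's near corners are at about (271,115) and (382,115), with the bolts at (283,98) and (370,98) and the rail ends at (277,36) and (379,38).

```bash
python3 - <<'E'
from h import *
c=read_camera("wrist");t=read_camera("top")
g=cv2.cvtColor(c["color"],cv2.COLOR_BGR2GRAY).astype(int)
for v in(60,70,80,105,112,150,180,200):
    d=np.diff(cv2.GaussianBlur(g.astype(np.float32),(3,3),0)[v,240:410]);i=np.argsort(-abs(d))[:10];print(v,sorted((int(k)+240,int(d[k])) for k in i))
C=plane(c,[[271,115],[382,115]],.008);print(C.round(4))
m=C.mean(0)[:2];d=C[1]-C[0];print(np.linalg.norm(d),np.degrees(np.arctan2(d[1],d[0]))+90)
B=plane(c,[[283,98],[370,98]],.008);print("bolts",B.round(4));d=B[1]-B[0];print(np.degrees(np.arctan2(d[1],d[0]))+90)
T=plane(c,[[322,75],[294,200],[350,200]],.0615);print("tongue",T.round(4))
d=T[0]-T[1:].mean(0);print(np.degrees(np.arctan2(d[1],d[0])))
# height check: corner triangulation with top image
P=np.array([[600,230],[560,392]])/5.5+249.6
print(tri(c,[382,115],t,P[0]),tri(c,[271,115],t,P[1]))
E
```

```text
60 [(265, -7), (266, -11), (268, 10), (269, 18), (270, 13), (378, -6), (379, -11), (380, -9), (382, 14), (383, 10)]
70 [(266, -8), (267, -13), (269, 12), (270, 16), (271, 8), (378, -11), (379, -14), (381, 12), (382, 16), (383, 9)]
80 [(267, -14), (270, 17), (271, 11), (346, -12), (347, -13), (349, 13), (350, 18), (378, -11), (381, 14), (382, 11)]
105 [(268, -7), (269, -6), (283, -7), (284, -8), (285, -5), (291, 7), (292, 11), (293, 8), (377, -4), (380, 6)]
112 [(269, -8), (270, -8), (282, -5), (283, -6), (291, 10), (292, 12), (293, 9), (349, -7), (350, -7), (378, 5)]
150 [(257, 4), (266, 4), (267, 5), (283, -7), (284, -10), (285, -8), (292, 5), (293, 8), (294, 7), (350, 4)]
180 [(278, 6), (279, 6), (283, -4), (284, -8), (285, -8), (286, -6), (294, 7), (295, 7), (350, 6), (351, 4)]
200 [(294, 5), (295, 8), (296, 6), (347, -5), (348, -8), (349, -6), (405, 6), (406, 9), (407, 8), (408, 3)]
[[ 0.4213 -0.0202  0.008 ]
 [ 0.4919 -0.0385  0.008 ]]
0.07288025712824119 75.39364213110643
bolts [[ 0.4319 -0.0122  0.008 ]
 [ 0.4864 -0.0265  0.008 ]]
75.3932277814071
tongue [[ 0.4578 -0.0131  0.0615]
 [ 0.4272 -0.0696  0.0615]
 [ 0.457  -0.0774  0.0615]]
75.39125704918388
(array([ 0.48881021, -0.03577202,  0.01586524]), np.float64(0.006555152093373114)) (array([ 0.41935581, -0.01871184, -0.0088521 ]), np.float64(0.00022858936134480978))
```

In the tool's units: 0.04 m / 0.6 = 0.0667, 0.003 m / 0.6 = 0.005.

```bash
python3 -m handwheel '[[[0,0.005,0.025,0,0],[0,0.005,0.05,0,0],[0,0.005,0.0617,0,0],[0,0.005,0.0667,0,0],[0,0.005,0.0667,0,0],[0,0.005,0.0667,0,0]]]'; python3 -m handwheel '[[[0,0,0.0017,0,0],[0,0,0.0033,0,0],[0,0,0.0033,0,0],[0,0,0.0033,0,0]]]'
```

```text
time_s: 4.3
tool_pos: [0.4331, -0.1204, 0.0628]
tool_rot: [180.0, -0.0, 75.3]
force: [0.2, -0.2, -3.6]
grip_width: 0.0133
grasp_force: 29.9
time_s: 4.63
tool_pos: [0.4331, -0.12, 0.0608]
tool_rot: [180.0, 0.0, 75.3]
force: [-0.9, -0.1, -2.6]
grip_width: 0.0137
grasp_force: 29.9
```

In the tool's units: 0.07 m / 0.6 = 0.1167, 0.06 m / 0.6 = 0.1.

```bash
python3 -m handwheel '[[[0,0,0.0017,0,0],[0.025,0,0.0017,0,0],[0.05,0,0.0017,0,0],[0.075,0,0.0017,0,0],[0.1,0,0.0017,0,0],[0.1167,0,0.0017,0,0],[0.1167,0,0.0017,0,0],[0.1167,0,0.0017,0,0]]]';python3 - <<'E'
from h import *
c=read_camera("wrist");cv2.imwrite("pics/w4.png",c["color"]);o=env.get_obs();print(o["force"],o["wrist_torque"])
E
```

```text
time_s: 5.3
tool_pos: [0.4517, -0.0511, 0.0601]
tool_rot: [179.9, -0.1, 75.4]
force: [0.7, 2.8, 2.4]
grip_width: 0.0137
grasp_force: 30.0
[1.86883362 3.01621186 3.97640284] [ 0.89813408 -0.19939552  0.00106063]
```

View pics/w4.png

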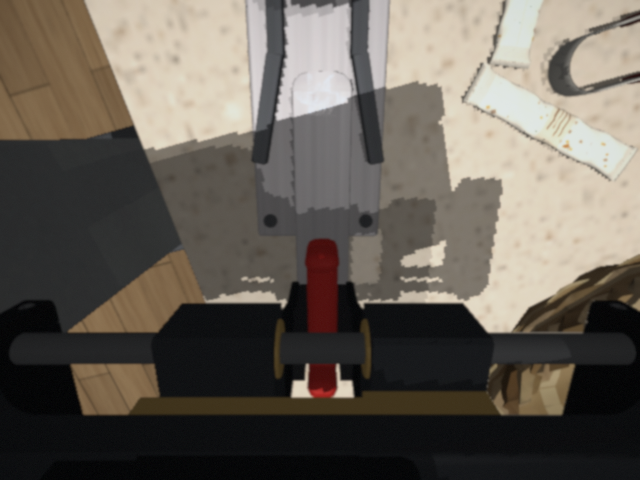

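The tongue (columns 294–350) is between the rails, whose throat spans 284–354, and sits about 1.3 mm to the right. I shift it left slightly and slide on.

```bash
python3 -m handwheel '[[[0,-0.0017,0,0,0],[0.02,-0.0017,0,0,0],[0.04,-0.0017,0,0,0],[0.06,-0.0017,0,0,0],[0.0733,-0.0017,0,0,0],[0.08,-0.0017,0,0,0],[0.08,-0.0017,0,0,0],[0.08,-0.0017,0,0,0]]]'; python3 -m handwheel '[[[0.005,0,0,0,0],[0.01,0,0,0,0],[0.01,0,0,0,0],[0.01,0,0,0,0]]]'
```

```text
time_s: 6.02
tool_pos: [0.4622, -0.0078, 0.0603]
tool_rot: [179.9, 0.1, 75.3]
force: [-0.4, -3.7, 7.2]
grip_width: 0.014
grasp_force: 30.0
time_s: 6.35
tool_pos: [0.4632, -0.0034, 0.0603]
tool_rot: [180.0, 0.3, 75.2]
force: [-1.9, -4.9, 9.1]
grip_width: 0.0136
grasp_force: 30.0
```

In the tool's units: 0.006 m / 0.6 = 0.01, -0.0005 m / 0.6 = -0.0008.

```bash
python3 -m handwheel '[[[0.005,0,-0.0008,0,0],[0.0083,0,-0.0008,0,0],[0.01,0,-0.0008,0,0],[0.01,0,-0.0008,0,0]]]'; python3 -m handwheel '[[[0.0033,0,0,0,0],[0.005,0,0,0,0],[0.005,0,0,0,0]]]'; python3 -m handwheel '[[[0.0033,0,0,0,0],[0.005,0,0,0,0],[0.005,0,0,0,0]]]'
```

```text
time_s: 6.68
tool_pos: [0.4648, 0.0039, 0.0603]
tool_rot: [180.0, 0.2, 75.3]
force: [-1.4, -3.5, 5.5]
grip_width: 0.0137
grasp_force: 30.0
time_s: 6.93
tool_pos: [0.4649, 0.0042, 0.0603]
tool_rot: [-180.0, 0.4, 75.2]
force: [-2.5, -9.6, 9.0]
grip_width: 0.0137
grasp_force: 30.0
time_s: 7.18
tool_pos: [0.465, 0.0043, 0.0603]
tool_rot: [-179.9, 0.6, 75.1]
force: [-5.1, -16.6, 10.8]
grip_width: 0.0136
grasp_force: 30.0
```

The motion stopped at the expected depth (tool at 0.1214 along the axis, 0.1217 predicted), with the force rising against the stop. I unload, release, then lift clear.

In the tool's units: -0.005 m / 0.6 = -0.0083, -0.003 m / 0.6 = -0.005.

```bash
python3 -m handwheel '[[[-0.005,0,0,0,0],[-0.0083,0,0,0,0],[-0.0083,0,0,0,0.03],[-0.0083,0,0,0,0.06],[-0.0083,0,0,0,0.06],[-0.0083,0,0,0,0.06],[-0.0083,0,0,0,0.06],[-0.0083,0,0,0,0.06]]]'; python3 -m handwheel '[[[0,0,-0.05,0,0.087],[0,0,-0.1167,0,0.087],[-0.0333,0,-0.1833,0,0.087],[-0.0833,0,-0.2333,0,0.087],[-0.1333,0,-0.2667,0,0.087],[-0.1667,0,-0.2833,0,0.087],[-0.1667,0,-0.2833,0,0.087],[-0.1667,0,-0.2833,0,0.087]]]'; python3 - <<'E'
from h import *
c=read_camera("wrist");cv2.imwrite("pics/w5.png",c["color"]);o=env.get_obs();print(o["tool_pos"],o["qpos"].round(1))
E
```

```text
time_s: 7.85
tool_pos: [0.4649, 0.0074, 0.0598]
tool_rot: [-180.0, -0.0, 75.4]
force: [-0.5, -0.1, 0.3]
grip_width: 0.0458
grasp_force: 0.0
time_s: 8.52
tool_pos: [0.4399, -0.0904, 0.2305]
tool_rot: [179.9, -0.0, 75.2]
force: [-1.3, 1.1, -1.1]
grip_width: 0.0863
grasp_force: 0.0
[ 0.43970821 -0.08907332  0.22971945] [ 38.3  -5.5 -28.1 110.   -2.7  74.8  -3.7]
```

View pics/w5.png

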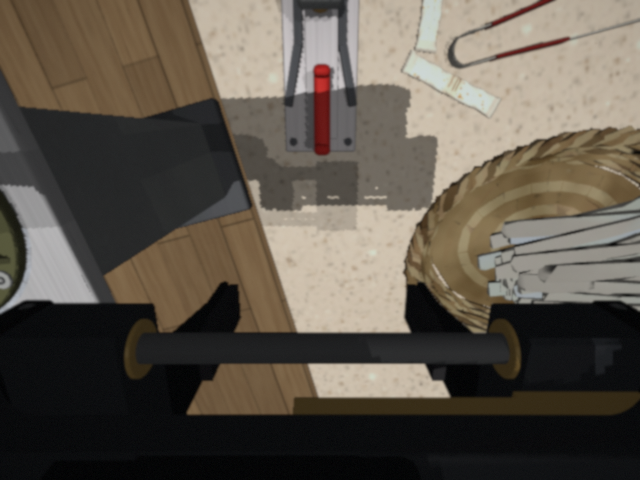

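The rest stands straight between the rails, with its red bar at (322, 65–155). Next I move towards the knob to measure it with the wrist and top cameras.

In the tool's units: 0.08 m / 0.6 = 0.1333, -0.06 m / 0.6 = -0.1.

```bash
python3 -m handwheel '[[[0.0333,0,-0.0333,0,0.087],[0.0833,0,-0.0667,0,0.087],[0.1167,0,-0.0833,0,0.087],[0.1333,0,-0.1,0,0.087],[0.1333,0,-0.1,0,0.087],[0.1333,0,-0.1,0,0.087]]]'; python3 - <<'E'
from h import *
c=read_camera("wrist");cv2.imwrite("pics/w6.png",c["color"]);o=env.get_obs();print(o["tool_pos"],o["wrist_torque"])
t=read_camera("top");cv2.imwrite("pics/t6.png",t["color"])
E
```

```text
time_s: 9.07
tool_pos: [0.4598, -0.012, 0.2893]
tool_rot: [-179.9, 0.0, 75.5]
force: [0.6, 0.0, -0.5]
grip_width: 0.087
grasp_force: 0.0
[ 0.4593881  -0.01308346  0.28882032] [-0.0529606  -0.09300517  0.0409983 ]
```

View pics/w6.png

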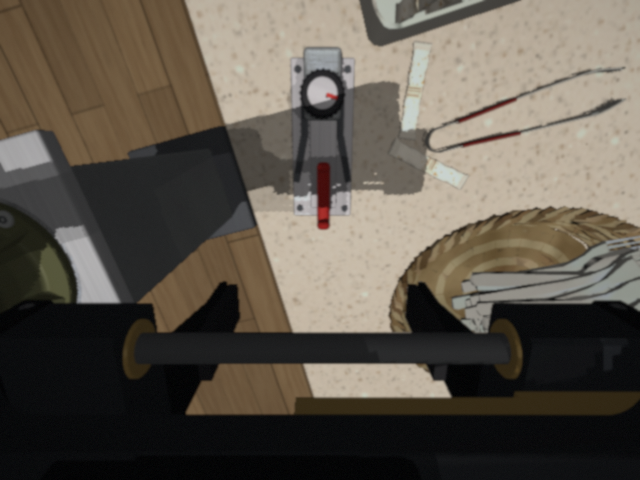

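The knob's top disc is at about (323,92) with its red mark on it, and the rest and loose items are undisturbed.

```bash
python3 - <<'E'
from h import *
c=read_camera("wrist");t=read_camera("top")
def disc(c,u,v,r):
    g=c["color"][v-r:v+r+1,u-r:u+r+1].max(2)>110
    n,l,s,ce=cv2.connectedComponentsWithStats(g.astype(np.uint8));k=l[r,r];k=k or 1+np.argmax(s[1:,4]);print(s[k]);p=cv2.findNonZero((l==k).astype(np.uint8));(x,y),rr=cv2.minEnclosingCircle(p);print(x+u-r,y+v-r,rr);return ce[k]+[u-r,v-r]
a=disc(c,321,92,16);b=disc(t,299,288,8);print(a,b,tri(c,a,t,b))
print(plane(c,[a],.134),plane(t,[b],.134));o=env.get_obs()
print(o["tool_pos"],o["tool_rot"])
E
```

```text
[  2   0  31  28 716]
321.6636371612549 89.60303020477295 15.954328536987305
[  2   2  11  12 104]
298.57692289352417 287.3461537361145 5.869739055633545
[321.63128492  89.04748603] [298.09615385 287.375     ] (array([0.48908374, 0.10242093, 0.10024795]), np.float64(0.0011556027940851199))
[[0.48872894 0.09898153 0.134     ]] [[0.48667305 0.10039079 0.134     ]]
[ 0.45927351 -0.0136605   0.28884502] [-1.79878513e+02  2.89163913e-02  7.52194080e+01]
```

In the tool's units: 0.116 m / 0.6 = 0.1933, 0.105 m / 0.6 = 0.175, -56 degrees / 180 = -0.3111.

```bash
python3 -m handwheel '[[[0.0333,0,0,-0.0389,0.087],[0.0833,0,0,-0.0778,0.087],[0.1333,0,0,-0.1167,0.087],[0.175,-0.0017,0,-0.1556,0.087],[0.1933,-0.0017,0,-0.1944,0.087],[0.1933,-0.0017,0,-0.2333,0.087],[0.1933,-0.0017,0,-0.2722,0.087],[0.1933,-0.0017,0,-0.3111,0.087]]]' >/dev/null; python3 -m handwheel '[[[0,0,0.0167,-0.0389,0.087],[0,0,0.0333,-0.0778,0.087],[0,0,0.05,-0.1167,0.087],[0,0,0.0667,-0.1556,0.087],[0,0,0.0833,-0.1944,0.087],[0,0,0.1,-0.2333,0.087],[0,0,0.1167,-0.2722,0.087],[0,0,0.1333,-0.3111,0.087]]]'>/dev/null; python3 -m handwheel '[[[0,0,0,-0.0389,0.087],[0,0,0,-0.0778,0.087],[0,0,0,-0.1167,0.087],[0,0,0,-0.1556,0.087],[0,0,0,-0.1667,0.087],[0,0,0,-0.1667,0.087],[0,0,0,-0.1667,0.087]]]'; python3 - <<'E'
from h import *
o=env.get_obs();print(o["tool_pos"],o["tool_rot"],o["qpos"].round(1),tool([.488,.0985,.116]))
E
```

```text
time_s: 11.18
tool_pos: [0.4882, 0.0993, 0.2095]
tool_rot: [180.0, -0.1, -142.8]
force: [-0.8, -0.2, -0.4]
grip_width: 0.0871
grasp_force: 0.0
[0.48818652 0.09925138 0.20948877] [ 1.79980308e+02 -5.48678955e-02 -1.42815695e+02] [ 27.4   3.2 -42.8 105.3   2.2  72.5 111.1] [ 0.0005132  -0.00051803  0.09348914]
```

In the tool's units: 0.093 m / 0.6 = 0.155, 0.09 m / 0.6 = 0.15.

```bash
python3 -m handwheel '[[[0,0,0.05,0,0.087],[0,-0.0008,0.1,0,0.087],[0,-0.0008,0.1333,0,0.087],[0,-0.0008,0.15,0,0.087],[0,-0.0008,0.155,0,0.087],[0,-0.0008,0.155,0,0.07],[0,-0.0008,0.155,0,0.06],[0,-0.0008,0.155,0,0.05]]]'; python3 - <<'E'
from h import *
o=env.get_obs();print(o["tool_pos"],o["wrist_torque"],o["force"])
E
python3 -m handwheel '[[[0,0,0,0,0.03],[0,0,0,0,0.03],[0,0,0,0,0.03],[0,0,0,0,0.03],[0,0,0,0,0.03],[0,0,0,0,0.03],[0,0,0,0,0.03]]]' 45; python3 - <<'E'
from h import *
o=env.get_obs();print(o["tool_pos"],o["wrist_torque"])
E
```

```text
time_s: 11.85
tool_pos: [0.4898, 0.1, 0.1184]
tool_rot: [-179.9, 0.1, -142.7]
force: [-0.2, -0.4, 0.5]
grip_width: 0.0744
grasp_force: 0.0
[0.48980277 0.10000536 0.11844028] [ 0.11132455 -0.07439876 -0.00074628] [-0.19357352 -0.42136174  0.54868385]
time_s: 12.43
tool_pos: [0.4888, 0.0997, 0.1171]
tool_rot: [-180.0, -0.0, -142.7]
force: [-0.6, 0.3, 0.9]
grip_width: 0.0351
grasp_force: 45.0
[0.48877976 0.09967203 0.11708919] [ 0.03280622 -0.12194005 -0.03788974]
```

In the tool's units: 28 degrees / 180 = 0.1556.

```bash
cat > r.py <<'E'
from h import *
o=env.get_obs();print("T",o["wrist_torque"].round(3),o["tool_rot"][2].round(1),o["force"].round(1),o["tool_pos"].round(4),o["grip_width"].round(4))
E
python3 -m handwheel '[[[0,0,0,0.0333,0.03],[0,0,0,0.0667,0.03],[0,0,0,0.1,0.03],[0,0,0,0.1333,0.03],[0,0,0,0.15,0.03],[0,0,0,0.1556,0.03]]]' >/dev/null; python3 r.py;  python3 -m handwheel '[[[0,0,0,0.0278,0.03],[0,0,0,0.0611,0.03],[0,0,0,0.0944,0.03],[0,0,0,0.1278,0.03],[0,0,0,0.15,0.03],[0,0,0,0.1556,0.03]]]' >/dev/null; python3 r.py
```

```text
Traceback (most recent call last):
  File "r.py", line 2, in <module>
    o=env.get_obs();print("T",o["wrist_torque"].round(3),o["tool_rot"][2].round(1),o["force"].round(1),o["tool_pos"].round(4),o["grip_width"].round(4))
                                                                                                                              ^^^^^^^^^^^^^^^^^^^^^
AttributeError: 'float' object has no attribute 'round'
Traceback (most recent call last):
  File "r.py", line 2, in <module>
    o=env.get_obs();print("T",o["wrist_torque"].round(3),o["tool_rot"][2].round(1),o["force"].round(1),o["tool_pos"].round(4),o["grip_width"].round(4))
                                                                                                                              ^^^^^^^^^^^^^^^^^^^^^
AttributeError: 'float' object has no attribute 'round'
```

In the tool's units: 12 degrees / 180 = 0.0667.

```bash
sed -i 's/,o\["grip_width"\].round(4))/,o["grip_width"],o["grasp_force"])/' r.py; python3 r.py; python3 -m handwheel '[[[0,0,0,0.0222,0.03],[0,0,0,0.0444,0.03],[0,0,0,0.0667,0.03]]]' >/dev/null; python3 r.py;  python3 -m handwheel '[[[0,0,0,0.0222,0.03],[0,0,0,0.0444,0.03],[0,0,0,0.0667,0.03]]]' >/dev/null; python3 r.py
```

```text
T [-0.397 -0.185  0.158] 161.3 [ 0.8 -2.   1.7] [0.4889 0.0992 0.1171] 0.03498353591460432 44.998464826494455
T [-0.468 -0.276  0.223] 149.3 [ 1.5 -2.9  1.3] [0.4889 0.0991 0.1171] 0.03521903107535147 44.99474591575563
T [-0.592 -0.192  0.215] 137.3 [ 0.2 -2.2  1.7] [0.4888 0.099  0.1171] 0.03512896939279551 44.99481503851712
```

In the tool's units: 8 degrees / 180 = 0.0444.

```bash
for i in 1; do python3 -m handwheel '[[[0,0,0,0.0222,0.03],[0,0,0,0.0444,0.03]]]' >/dev/null; python3 r.py; python3 -m handwheel '[[[0,0,0,0.0222,0.03],[0,0,0,0.0444,0.03]]]' >/dev/null; python3 r.py;python3 -m handwheel '[[[0,0,0,0.0222,0.03],[0,0,0,0.0444,0.03]]]' >/dev/null; python3 r.py; done
```

```text
T [-0.591 -0.166  0.233] 129.3 [ 0.4 -3.   1.1] [0.4888 0.0989 0.1171] 0.035185681190958606 44.99527252279222
T [-0.682 -0.216  0.302] 121.3 [-0.2 -2.   1.7] [0.4887 0.0989 0.1171] 0.03463956301932886 44.99515472911298
T [-0.656 -0.18   0.393] 113.3 [-0.3 -3.   1.3] [0.4887 0.0989 0.1171] 0.03512113001838041 44.99484831467271
```

In the tool's units: 4 degrees / 180 = 0.0222.

```bash
cat > a.py <<'E'
from h import *
T=[]
for i in range(6):
    T.append(env.get_obs()["wrist_torque"][2]);read_camera("top")
print(np.round(T,3),"mean",np.mean(T[1:]).round(3),env.get_obs()["tool_rot"][2].round(1),env.get_obs()["time_s"])
E
python3 a.py; python3 -m handwheel '[[[0,0,0,0.0111,0.03],[0,0,0,0.0222,0.03]]]' >/dev/null; python3 a.py
```

```text
[0.393 0.298 0.355 0.34  0.363 0.349] mean 0.341 113.5 14.7333
[0.446 0.346 0.347 0.379 0.39  0.439] mean 0.38 109.5 15.2
```

In the tool's units: 3 degrees / 180 = 0.0167.

```bash
sed -i 's/range(6)/range(14)/' a.py; python3 a.py; python3 -m handwheel '[[[0,0,0,0.0083,0.03],[0,0,0,0.0167,0.03]]]' >/dev/null; python3 a.py
```

```text
[0.315 0.367 0.365 0.416 0.381 0.407 0.383 0.344 0.393 0.34  0.351 0.305
 0.444 0.419] mean 0.378 109.5 15.9
[0.361 0.443 0.358 0.392 0.374 0.388 0.444 0.415 0.39  0.426 0.381 0.402
 0.346 0.332] mean 0.392 106.5 16.7667
```

Paused torque has levelled off: 0.341, then 0.379, then 0.392 N m over 7° of turning. The screw-turning readings suggest a bias of about +0.02, so this is the 0.36 slip level and I stop here. I release and lift clear.

In the tool's units: -0.13 m / 0.6 = -0.2167, -0.05 m / 0.6 = -0.0833.

```bash
python3 -m handwheel '[[[0,0,0,0,0.06],[0,0,0,0,0.087],[0,0,0,0,0.087],[0,0,0,0,0.087],[0,0,0,0,0.087],[0,0,0,0,0.087],[0,0,0,0,0.087],[0,0,0,0,0.087]]]' ; python3 -m handwheel '[[[0,0,0,0,0.087],[0,0,-0.0333,0,0.087],[0,0,-0.0833,0,0.087],[0,0,-0.1333,0,0.087],[0,0,-0.1833,0,0.087],[0,0,-0.2167,0,0.087],[0,0,-0.2167,0,0.087],[0,0,-0.2167,0,0.087]]]'; python3 - <<'E'
from h import *
o=env.get_obs();print(o["wrist_torque"],o["force"])
c=read_camera("top");cv2.imwrite("pics/t7.png",c["color"])
c=read_camera("wrist");cv2.imwrite("pics/w7.png",c["color"])
E
```

```text
time_s: 17.43
tool_pos: [0.4887, 0.0999, 0.117]
tool_rot: [180.0, -0.0, 106.3]
force: [0.1, 0.1, -0.5]
grip_width: 0.0808
grasp_force: 0.0
time_s: 18.1
tool_pos: [0.4894, 0.1, 0.2481]
tool_rot: [179.9, 0.0, 106.3]
force: [-0.3, 0.5, -0.3]
grip_width: 0.0873
grasp_force: 0.0
[ 0.00276282 -0.09759203  0.06745363] [-0.27492932  0.50986778 -0.31039693]
```

View pics/t7.png

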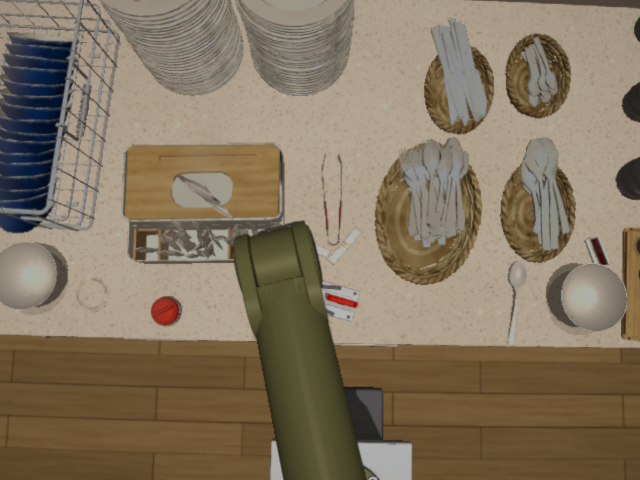

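The red bar at (342,300) is in the clamp, and the timer, tongs and sticks are where they were. One check remains: the torque sensor's free-air bias, to validate the slip reading.

```bash
python3 a.py
```

```text
[ 0.079 -0.07   0.004  0.051 -0.036  0.036  0.044 -0.017 -0.025 -0.039
 -0.005 -0.013  0.019  0.065] mean 0.001 106.3 18.9
```

```bash
python3 -c "
from cell import env
print(env.sign_off())"
```

```text
the job is handed in; nothing more can be done
None
```

The job is handed in at about 19 s of the 72 s allowed: the rest is home against the stop, the knob was turned until the torque levelled off (0.38–0.39 N m paused, slightly above the stated 0.36), and the arm is clear with the tongs, sugar stick and timer untouched; the sign-off returned no verdict, and foot force could only be inferred from torque.

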